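# Open the microscope lamp housing past its safety catch

### The job

The burner of the microscope's lamp housing is due for a change: reach under the raised front edge of the cover, push the hidden red safety catch aside and lift the cover past it, then let the cover down so that it rests on top of the sprung-back catch, and let go. Then take the cover afresh (the bar handle on top is meant for this) and swing it right open, back past upright until it leans on its stop, and leave it there. Do not disturb the brush jar, the leather wallet or the slide box.

Things in the scene. Friction and masses are not known exactly. Their poses are not given: they have to be found in the camera images.
- lamphouse: Fixed white lamp housing, 120 mm deep (x), 170 mm wide (y); side and front walls 100 mm high, rear 112 mm. Origin: underside centre; -x is the front, facing the right hand side of the robot (world -y) within 0.35 rad. +y is the way the catch is pushed. A glass burner inside reaches 80 mm up. All x, y offsets given for other things are in this frame, at cover angle 0 and catch home; heights are above the bench.
- cover (a joint): Angle of the cover (rad): 0 = popped up and level, as at the start; grows as the front rises. While the catch is home it stops the cover at about 0.025. Lifted beyond 0.16, the catch can spring back beneath; let down, the cover then rests on it at about 0.145. Damped hinge: let go, it sinks (3 rad/s at most) below about 1.45, and falls open beyond that, to its stop at 1.8.
- cover_hinge (a point): Middle of the hinge axis (along y): x = 60 mm, 115 mm up, level with the cover's underside. The grey cover is a plate 175 (x) x 180 (y) x 8 mm, 0.25 to 0.5 kg, reaching forward from here. At angle 0 it stands 15 mm above the side and front walls and overhangs the front wall by 55 mm.
- cover_edge (a point): Middle of the cover's lower front edge, 175 mm ahead of the hinge: x = -115 mm, 115 mm up at angle 0; moves with the cover. A yellow arrow on top, just behind this edge, points to +y, the way to push the catch; the catch's paddle is beneath the arrow's head.
- cover_handle (a point): Centre of the dark steel bar handle on the cover: round bar 12 mm thick, 100 mm long along y, axis 40 mm above the cover's top face (48 mm above the level of the hinge) and 140 mm ahead of the hinge, so 35 mm behind the front edge; posts at both ends, 84 mm free between them. Moves with the cover.
- cover_hook (a point): Small steel hook under the cover that engages the catch's head just behind the paddle: x = -72 to -62 mm, y = -26 to 0 mm, hanging down to 92 mm above the bench; this point is the centre of its foot. Reaching under the edge, stay ahead of it (x below -73 mm). Moves with the cover.
- catch (a joint): Slide of the red plastic safety catch (m): 0 = home, as at the start; grows as it is pushed to the housing's +y; stop at 0.022. Spring about 2 N at home, 4 N at 15 mm; it springs back when let go. The cover is free to rise while the catch stands beyond 0.011.
- catch_paddle (a point): Centre of height of the catch's upright red paddle, the part to push: 26 mm (x), 8 mm thick (y), from 45 to 111 mm above the bench; at home x = -87 mm, y = 0, so 15 to 41 mm behind the cover's front edge, under the overhang. Moves with the catch. On both sides of it the space under the overhang is free down to the bench, except for the cover's hook.
- brush_jar: Bystander: glass jar, 68 mm across, 110 mm high, with paint brushes up to about 190 mm. Origin: underside centre. Leave it alone.
- wallet: Bystander: brown leather wallet 150 x 100 x 22 mm lying flat. Origin: underside centre. Leave it alone.
- slide_box: Bystander: blue plastic slide box 90 x 120 x 32 mm. Origin: underside centre. Leave it alone.

How it is judged:
By the outcome, as a careful person would: the job done as asked, in the order asked, and still so for the second after the job is handed in, with the robot touching nothing.
It also fails if it takes over 61 s, if anything falls off the work surface, if the arm or the gripper's body presses on something with over 40 N, if the wrist force passes 120 N, or if a joint passes its speed limit or range.

### The arm

A 6-joint arm with a two-finger parallel gripper is mounted at the origin on the work surface. World frame = base frame: x ahead of the robot, y to its left, z up, the work surface at z = 0. Lengths are in mm, angles in rad, forces in N, time in s.
With the tool pointing down it reaches from about 350 to 975 mm from the base axis. Payload 7.1 kg.
Tool frame: the origin (TCP) lies between the finger pads; the fingertips stand 19 mm ahead of it and the grasp point (between the pads) is the TCP; z points along the fingers, y is the line along which they close (so a half turn about z gives the same grasp; the last joint's range is limited). The gripper opens to 88 mm and grips with 3 to 60 N. Pads are 20 mm wide; open, the fingers measure 115 mm over their backs; the gripper's body (75 mm by 178 mm) begins 61 mm behind the grasp point.
Start: joints at [1.323, 0.423, 1.63, -0, 1.089, -0.019], TCP at [141.724, 608.703, 241.675] pointing down, gripper open.
Joint ranges: [-3, 3], [-0.9, 2.11], [0.09, 2.58], [-1.31, 4.45], [0.11, 2.69], [-2.54, 2.54]. Speed limits (rad/s): [2.39, 2.39, 3.01, 3.14, 3.14, 3.14].

### API

Orientations are given as a rotation vector (axis times angle).
In Python, from workcell import ctrl gives the robot as it stands.
- The arm moves only by the tool arm_command, never from a script. Its argument "series" is a list of rows, each an object with "linear": the shift along the tool's x, y, z in m, a list of three; "turn": the turn about the tool's z in rad. A call has 1 to 10 rows; each row shifts and turns the commanded pose from where the row before left it, along the tool's axes as they then stand; what a row does not reach is not made up. A row lasts 1/10 s, in which the tool goes at most 50 mm and 8.59 degrees, less where a joint would pass 70% of its speed; a pose out of reach is approached as far as the arm can. A call with a gripper value outside its range is refused whole. "jaw" is the opening, from -1 (shut) to 1 (fully open), set as the call begins (left out, the last holds). The fingers move at their own pace and stop on an object; the grip force is fixed at half the most. Time passes only in rows, so rows that do not move let the fingers close. It gives the time, the measured TCP pose, the force, the opening and the grip force at its end, in the units of the state.
- ctrl.get_obs(): the state, without advancing time (a new reading comes with each control period).
- ctrl.get_image(name): name is "side" or "top" or "wrist"; returns a dict with "frame" (384x512x3 uint8, blue, green, red), "fx", "fy", "cx", "cy" (pixels), "k1" (the pictures are not rectified: a ray, as slopes to the right and down, at radius r is drawn at 1 + k1 r^2 times it, then the intrinsics apply), "rvec" (rotation vector, rad) and "tvec" (3), from world to camera coordinates, as OpenCV has them. Camera axes: x right, y down, z forward; pixel columns grow to the right and rows downward; lengths in mm; the calibration is good to about 2 mm. A picture is of the moment at which its call begins. There is no depth.
- ctrl.close_job(): hands the job in; it is judged then, once.
The state is a dict: "t": time; "qpos": joint angles; "qvel": joint speeds; "joint_torque": joint torques, N m; "ee_pos": TCP position; "orientation": TCP orientation; "ft_force": force on the tool from outside, world axes, zero at the start; "moment": the same for the moment, N m; "width": finger opening in mm; "grasp_force": force on a finger pad.
Only numpy, scipy, OpenCV 4.12 (cv2) and the standard library are available. Lean on these libraries where they do the work, as an engineer would, in place of code of your own. Each camera call takes 0.05 s, during which the arm holds its last target. There are 200 camera calls.

## Working session

There is one attempt and no reset: what is moved stays moved. The work goes in short steps, Python scripts to look and compute and a tool call to move; the robot and the scene stay as the last step left them, time stands still between calls to the robot, and variables do not carry over. Pictures are saved under pics/ and viewed, at most 10 in all, crops included, and the job is handed in when it is done.

Besides the shell and the picture viewer there is one more tool, called after "Request:" as name(argument=value, ...) on one line, values as JSON. arm_command: Moves the arm, as the interface text tells. Its arguments: {"type":"object","properties":{"series":{"type":"array"},"jaw":{"type":"number"}},"required":["series"]}

```bash
mkdir -p pics; ls
python3 - <<'E'
from workcell import ctrl
import cv2, numpy as np
o=ctrl.get_obs(); print(o['t'],o['ee_pos'],o['orientation'],o['width'])
a=[]
for n in ("top","side"):
    d=ctrl.get_image(n); cv2.imwrite(f'pics/{n}0.png',d['frame'])
    print(n,{k:np.round(np.array(d[k]),4).tolist() for k in d if k!='frame'})
    R=cv2.Rodrigues(np.array(d['rvec'],float))[0]; print(-R.T@np.array(d['tvec']).ravel())
E
```

```text
pics
0.0 [141.582223   608.20907796 240.92229797] [-3.58523707e-01 -3.12086755e+00  2.34844496e-03] 88.02039768058845
top {'fx': 463.3565, 'fy': 463.3565, 'cx': 248.628, 'cy': 190.4913, 'k1': 0.0072, 'rvec': [2.2063, -2.161, 0.0746], 'tvec': [-11.2424, 547.6672, 1476.4765]}
[ 441.43450304   -5.33396621 1511.67315797]
side {'fx': 386.0716, 'fy': 386.0716, 'cx': 253.1502, 'cy': 188.8817, 'k1': -0.1134, 'rvec': [0.0696, -2.8848, 1.2022], 'tvec': [564.5626, 112.5753, 1306.8662]}
[526.79950555 874.48791369 998.52718081]
```

View pics/top0.png

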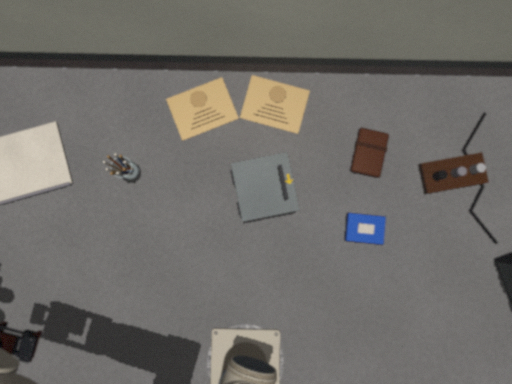

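View pics/side0.png

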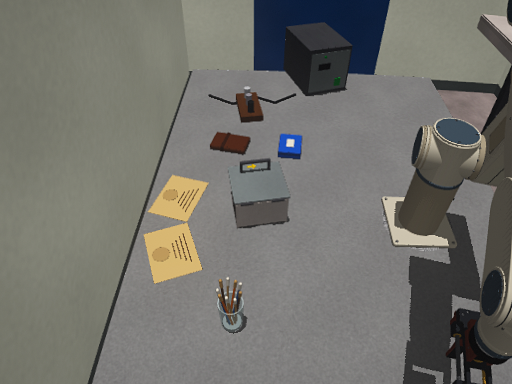

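The top view shows the cover as a grey plate at about (232–297, 153–221). Its handle is near (284, 182) and the yellow arrow near (289, 179), so the front faces image right (world −y). In the side view the jar is at (231, 310), well clear. Next I measure the cover.

```bash
cat > h.py <<'E'
from workcell import ctrl
import cv2, numpy as np
def K(d): return np.array([[d['fx'],0,d['cx']],[0,d['fy'],d['cy']],[0,0,1.]])
def ray(d,uv):
    p=cv2.undistortPoints(np.array(uv,float).reshape(-1,1,2),K(d),np.array([d['k1'],0,0,0.])).reshape(-1,2)
    R=cv2.Rodrigues(np.array(d['rvec'],float))[0]
    return -R.T@np.array(d['tvec'],float).ravel(), np.c_[p,np.ones(len(p))]@R
def plane(d,uv,z):
    c,v=ray(d,uv); return c+v*((z-c[2])/v[:,2])[:,None]
def proj(d,P):
    return cv2.projectPoints(np.array(P,float).reshape(-1,1,3),np.array(d['rvec'],float),np.array(d['tvec'],float),K(d),np.array([d['k1'],0,0,0.]))[0].reshape(-1,2)
E
python3 - <<'E'
from h import *
d=ctrl.get_image('top'); f=d['frame']
print('cover',f[200,260],'bench',f[240,260],f[140,250])
hsv=cv2.cvtColor(f,cv2.COLOR_BGR2HSV)
roi=np.zeros(f.shape[:2],np.uint8); roi[145:228,225:305]=1
y=((hsv[...,0]>18)&(hsv[...,0]<35)&(hsv[...,1]>120)&(roi>0))
v,u=np.nonzero(y); print('arrow',len(u),plane(d,[[u.mean(),v.mean()]],123))
dif=f[...,0].astype(int)-f[...,2]
print(dif[200,225:305:3]); print(f[200,225:305:3,1])
m=((dif>6)&(roi>0)).astype(np.uint8)
m=cv2.morphologyEx(m,cv2.MORPH_CLOSE,np.ones((9,9))); m=cv2.morphologyEx(m,cv2.MORPH_OPEN,np.ones((5,5)))
c=max(cv2.findContours(m,0,2)[0],key=cv2.contourArea)
r=cv2.minAreaRect(c); b=cv2.boxPoints(r); P=plane(d,b,123); print(b,P.round(),[np.linalg.norm(P[i]-P[i-1]).round() for i in range(4)])
cv2.imwrite('pics/c0.png',cv2.resize(np.hstack([f[140:235,215:315],np.repeat(m[140:235,215:315,None]*255,3,2)]),None,fx=4,fy=4,interpolation=cv2.INTER_CUBIC))
E
```

```text
cover [122 123 119] bench [111 114 114] [113 115 119]
arrow 35 [[ 577.52541842 -118.50221845  123.        ]]
[-4 -4 -2 -5 -4  0  3  4  4  4  4  6  2  3  2  3  4  4  4  3  2  2  3  2
 -2 -3 -3]
[117 111 113 111 116 123 121 120 123 123 122 123 120 123 123 119 124 122
 125 121  97 123 122 122 111 114 114]
[[275. 199.]
 [280. 199.]
 [280. 203.]
 [275. 203.]] [[516. -80. 123.]
 [517. -95. 123.]
 [505. -95. 123.]
 [504. -80. 123.]] [np.float64(12.0), np.float64(15.0), np.float64(12.0), np.float64(15.0)]
```

View pics/c0.png

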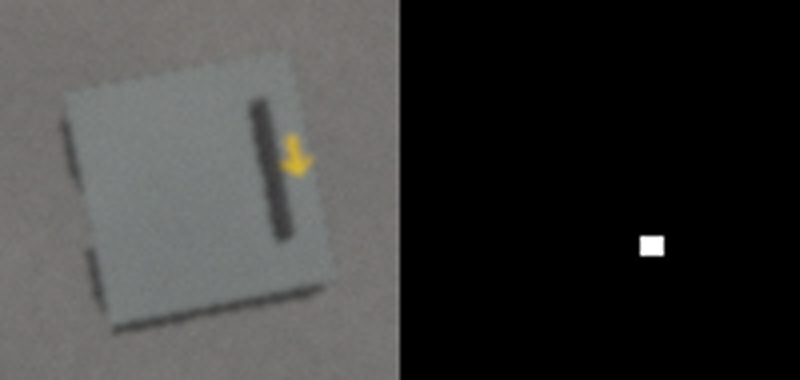

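The crop shows the cover's top corners at roughly (65,93), (290,52), (333,280) and (110,320) in crop pixels, with the arrow pointing down the image (world −x), as expected. I'll smooth the image and fit the outline.

Run:
```python
from h import *
d=ctrl.get_image('top'); f=cv2.medianBlur(d['frame'],5)
g=cv2.GaussianBlur(d['frame'].astype(np.float32),(0,0),1.5); dif=g[...,0]-g[...,2]
roi=np.zeros(f.shape[:2],np.uint8); roi[145:228,225:305]=1
m=(((dif>0)|(dif<-25))&(roi>0)).astype(np.uint8)
m=cv2.morphologyEx(m,cv2.MORPH_CLOSE,np.ones((7,7))); m=cv2.morphologyEx(m,cv2.MORPH_OPEN,np.ones((7,7)))
c=max(cv2.findContours(m,0,2)[0],key=cv2.contourArea)
for nm,b in (('mask',cv2.boxPoints(cv2.minAreaRect(c))),('eye',np.array([[65,93],[290,52],[333,280],[110,322]])/4+[214.6,139.6])):
    P=plane(d,b,123); print(nm,b.round(1).tolist(),P.round().tolist(),P.mean(0),[np.linalg.norm(P[i]-P[i-1]).round() for i in range(4)], [np.arctan2(*(P[i]-P[i-1])[1::-1]).round(3) for i in range(4)])
# handle: bar ends by eye
H=plane(d,np.array([[258,98],[285,241]])/4+[214.6,139.6],163); print('handle',H, np.linalg.norm(H[0]-H[1]), H.mean(0))
gr=cv2.cvtColor(d['frame'],6); k=(gr<95)&(roi>0); k[:,:272]=0; k[:160]=0;k[205:]=0
v,u=np.nonzero(k); r=cv2.minAreaRect(np.c_[u,v].astype(np.float32)); print(len(u),r); 
vx,vy,x0,y0=cv2.fitLine(np.c_[u,v].astype(np.float32),2,0,.01,.01).ravel()
Q=plane(d,[[u.mean(),v.mean()],[u.mean()+20*vx,v.mean()+20*vy]],163); print(Q,np.arctan2(*(Q[1]-Q[0])[1::-1]))
w=ctrl.get_image('side');cv2.imwrite('pics/s1.png',cv2.resize(w['frame'][140:240,210:310],None,fx=6,fy=6,interpolation=2))
```

```text
mask [[229.3000030517578, 163.1999969482422], [287.8999938964844, 152.0], [299.20001220703125, 211.39999389648438], [240.60000610351562, 222.60000610351562]] [[622.0, 60.0, 123.0], [659.0, -116.0, 123.0], [481.0, -153.0, 123.0], [444.0, 22.0, 123.0]] [551.43849385 -46.88988505 123.        ] [np.float64(182.0), np.float64(180.0), np.float64(182.0), np.float64(179.0)] [np.float64(0.211), np.float64(-1.361), np.float64(-2.94), np.float64(1.779)]
eye [[230.8, 162.8], [287.1, 152.6], [297.8, 209.6], [242.1, 220.1]] [[623.0, 55.0, 123.0], [658.0, -114.0, 123.0], [486.0, -149.0, 123.0], [451.0, 17.0, 123.0]] [554.44745482 -47.5927676  123.        ] [np.float64(176.0), np.float64(173.0), np.float64(175.0), np.float64(170.0)] [np.float64(0.216), np.float64(-1.369), np.float64(-2.942), np.float64(1.777)]
handle [[ 616.8899536   -88.03271008  163.        ]
 [ 512.46917657 -109.38338261  163.        ]] 106.58118920350952 [564.67956508 -98.70804635 163.        ]
181 ((282.2986755371094, 182.443115234375), (35.504520416259766, 5.285917282104492), 79.2156982421875)
[[ 563.31746444  -98.24178251  163.        ]
 [ 506.17345718 -110.30438248  163.        ]] -2.933555529896771
```

The frame checks out. The origin is about (547.5, −20.3) with yaw 1.776, which predicts the handle at (564, −99), exactly where I measured it.

The paddle sits under the plate, so a tool pointing straight down can't reach it. The moves only turn about tool z, so the only documented way to tilt is the rule that an out-of-reach pose is approached as far as the arm can. I'll see what that does at the edge of reach, over free space along the housing's +x direction.

Request:
arm_command(series=[{"linear":[0.038,0.019,0],"turn":0},{"linear":[0.038,0.019,0],"turn":0},{"linear":[0.038,0.019,0],"turn":0},{"linear":[0.038,0.019,0],"turn":0},{"linear":[0.038,0.019,0],"turn":0},{"linear":[0.038,0.019,0],"turn":0},{"linear":[0.038,0.019,0],"turn":0},{"linear":[0.038,0.019,0],"turn":0},{"linear":[0.038,0.019,0],"turn":0},{"linear":[0.038,0.019,0],"turn":0}], jaw=-1)

```text
t: 1.25
ee_pos: [-186.7, 880.6, 241.3]
orientation: [0.359, 3.121, -0.001]
ft_force: [0.4, 0.8, 0.9]
width: 11.0
grasp_force: 0.0
```

Request:
arm_command(series=[{"linear":[0.019,0.041,0],"turn":0},{"linear":[0.019,0.041,0],"turn":0},{"linear":[0.019,0.041,0],"turn":0},{"linear":[0.019,0.041,0],"turn":0},{"linear":[0.019,0.041,0],"turn":0},{"linear":[0.019,0.041,0],"turn":0}])

```text
t: 1.85
ee_pos: [-215.6, 1026.7, 219.3]
orientation: [-0.356, -3.096, -0.11]
ft_force: [-0.2, 0.7, 0.8]
width: 0.4
grasp_force: 0.0
```

Run:
```python
from h import *
o=ctrl.get_obs(); print(o['t'],o['qpos'].round(3) if hasattr(o['qpos'],'round') else o['qpos'],o['ee_pos']); print(cv2.Rodrigues(np.array(o['orientation']))[0].round(3))
```

```text
1.85 [1.766e+00 1.266e+00 9.000e-02 1.000e-03 1.711e+00 4.240e-01] [-215.60634628 1026.72684932  219.32699774]
[[-0.974  0.227 -0.015]
 [ 0.226  0.971  0.073]
 [ 0.032  0.068 -0.997]]
```

The tool tilted 0.075 rad outward, so the arm does lean at its limit and keeps that lean. I'll continue outward.

Request:
arm_command(series=[{"linear":[0.02,0.042,0],"turn":0},{"linear":[0.02,0.042,0],"turn":0},{"linear":[0.02,0.042,0],"turn":0},{"linear":[0.02,0.042,0],"turn":0},{"linear":[0.02,0.042,0],"turn":0}])

```text
t: 2.35
ee_pos: [-226.9, 1071.7, 222.3]
orientation: [-0.348, -3.029, -0.338]
ft_force: [-0.5, -0.3, -0.1]
width: 0.3
grasp_force: 0.0
```

```bash
cat > s.py <<'E'
from h import *
o=ctrl.get_obs(); R=cv2.Rodrigues(np.array(o['orientation']))[0]
print(round(o['t'],2),np.round(o['qpos'],3),np.round(o['ee_pos'],1),np.round(o['ft_force'],1)); print(R.round(3))
E
python3 s.py
```

```text
2.35 [1.768 1.271 0.088 0.002 1.55  0.426] [-226.9 1071.7  222.3] [-0.5 -0.3 -0.1]
[[-0.972  0.232 -0.048]
 [ 0.216  0.95   0.226]
 [ 0.098  0.209 -0.973]]
```

Tilt is now 0.23 rad and joint 3 sits on its limit. I want about 0.8–0.9 rad, so that the finger reaches under the edge and the tip pushes the paddle while the shank lifts the edge.

Request:
arm_command(series=[{"linear":[0.02,0.044,0],"turn":0},{"linear":[0.02,0.044,0],"turn":0},{"linear":[0.02,0.044,0],"turn":0},{"linear":[0.02,0.044,0],"turn":0},{"linear":[0.02,0.044,0],"turn":0},{"linear":[0.02,0.044,0],"turn":0},{"linear":[0.02,0.044,0],"turn":0},{"linear":[0.02,0.044,0],"turn":0},{"linear":[0.02,0.044,0],"turn":0},{"linear":[0.02,0.044,0],"turn":0}])

```text
t: 3.35
ee_pos: [-237.0, 1140.4, 318.9]
orientation: [-0.328, -2.855, -0.758]
ft_force: [-0.4, 0.3, -0.1]
width: 0.4
grasp_force: 0.0
```

```bash
python3 s.py
```

```text
3.35 [1.764 1.21  0.087 0.008 1.302 0.422] [-237.  1140.4  318.9] [-0.4  0.3 -0.1]
[[-0.961  0.254 -0.106]
 [ 0.168  0.847  0.505]
 [ 0.218  0.468 -0.856]]
```

Request:
arm_command(series=[{"linear":[0.02,0.044,0],"turn":0},{"linear":[0.02,0.044,0],"turn":0},{"linear":[0.02,0.044,0],"turn":0},{"linear":[0.02,0.044,0],"turn":0},{"linear":[0.02,0.044,0],"turn":0},{"linear":[0.02,0.044,0],"turn":0},{"linear":[0.02,0.044,0],"turn":0},{"linear":[0.02,0.044,0],"turn":0},{"linear":[0.02,0.044,0],"turn":0}])

```text
t: 4.25
ee_pos: [-238.6, 1161.4, 481.5]
orientation: [-0.308, -2.672, -1.075]
ft_force: [-0.6, 0.4, 0.6]
width: 0.7
grasp_force: 0.0
```

```bash
python3 s.py
```

```text
4.25 [1.761 1.093 0.087 0.012 1.165 0.419] [-238.6 1161.4  481.5] [-0.6  0.4  0.6]
[[-0.948  0.283 -0.146]
 [ 0.103  0.707  0.7  ]
 [ 0.301  0.649 -0.699]]
```

The tilt is 0.797 rad with azimuth 1.776, exactly the housing's x direction. Now I travel high around to the front of the housing.

Request:
arm_command(series=[{"linear":[-0.0368,-0.0164,-0.0289],"turn":0},{"linear":[-0.0368,-0.0164,-0.0289],"turn":0},{"linear":[-0.0368,-0.0164,-0.0289],"turn":0},{"linear":[-0.0368,-0.0164,-0.0289],"turn":0},{"linear":[-0.0368,-0.0164,-0.0289],"turn":0},{"linear":[-0.0368,-0.0164,-0.0289],"turn":0},{"linear":[-0.0368,-0.0164,-0.0289],"turn":0},{"linear":[-0.0368,-0.0164,-0.0289],"turn":0},{"linear":[-0.0368,-0.0164,-0.0289],"turn":0},{"linear":[-0.0368,-0.0164,-0.0289],"turn":0}])

```text
t: 5.25
ee_pos: [87.0, 829.6, 469.8]
orientation: [-0.305, -2.674, -1.075]
ft_force: [-0.0, 0.2, 0.4]
width: 0.5
grasp_force: 0.0
```

```bash
cat >> s.py <<'E'
import sys
O=np.array([547.5,-20.3,0]); c,s_=np.cos(1.776),np.sin(1.776); H=np.array([[c,-s_,0],[s_,c,0],[0,0,1]])
p=np.array(o['ee_pos']); print('house: tcp',(H.T@(p-O)).round(1),'tip',(H.T@(p+19*R[:,2]-O)).round(1),'z_t',(H.T@R[:,2]).round(3),'y_t',(H.T@R[:,1]).round(3))
if len(sys.argv)>4:  # mode(w|h) x y z n : rows from here to a target tcp
    t=np.array(list(map(float,sys.argv[2:5]))); t=t if sys.argv[1]=='w' else O+H@t
    d=R.T@(t-p); n=int(sys.argv[5]); print('delta tool mm',d.round(1),'dist',np.linalg.norm(d).round(1),'per row m',(d/n/1000).round(4))
E
python3 s.py w 450 450 450 10
```

```text
5.25 [ 1.348  0.325  1.447  0.491  0.681 -0.27 ] [ 87.  829.6 469.8] [-0.   0.2  0.4]
[[-0.949  0.281 -0.146]
 [ 0.102  0.707  0.7  ]
 [ 0.3    0.649 -0.699]]
house: tcp [925.9 277.6 469.8] tip [939.5 277.6 456.5] z_t [ 0.715  0.    -0.699] y_t [ 0.635 -0.419  0.649]
delta tool mm [-388.9 -179.3 -304.8] dist 525.6 per row m [-0.0389 -0.0179 -0.0305]
```

Request:
arm_command(series=[{"linear":[-0.037,-0.017,-0.029],"turn":0},{"linear":[-0.037,-0.017,-0.029],"turn":0},{"linear":[-0.037,-0.017,-0.029],"turn":0},{"linear":[-0.037,-0.017,-0.029],"turn":0},{"linear":[-0.037,-0.017,-0.029],"turn":0},{"linear":[-0.037,-0.017,-0.029],"turn":0},{"linear":[-0.037,-0.017,-0.029],"turn":0},{"linear":[-0.037,-0.017,-0.029],"turn":0},{"linear":[-0.037,-0.017,-0.029],"turn":0},{"linear":[-0.037,-0.017,-0.029],"turn":0}])

```text
t: 6.25
ee_pos: [432.6, 468.9, 451.8]
orientation: [-0.305, -2.676, -1.074]
ft_force: [0.2, -0.1, -0.2]
width: 0.5
grasp_force: 0.0
```

```bash
python3 s.py w 620 -300 380 18
```

```text
6.25 [ 0.488  0.179  1.677  0.839  1.17  -1.154] [432.6 468.9 451.8] [ 0.2 -0.1 -0.2]
[[-0.949  0.28  -0.144]
 [ 0.102  0.708  0.699]
 [ 0.298  0.649 -0.7  ]]
house: tcp [502.3  12.8 451.8] tip [515.9  12.7 438.5] z_t [ 0.714 -0.001 -0.7  ] y_t [ 0.636 -0.418  0.649]
delta tool mm [-278.  -538.2 -514.3] dist 794.6 per row m [-0.0154 -0.0299 -0.0286]
```

Request:
arm_command(series=[{"linear":[0,0,0],"turn":0.1426},{"linear":[0,0,0],"turn":0.1426},{"linear":[0,0,0],"turn":0.1426},{"linear":[0,0,0],"turn":0.1426},{"linear":[0,0,0],"turn":0.1426},{"linear":[0,0,0],"turn":0.1426},{"linear":[0,0,0],"turn":0.1426},{"linear":[0,0,0],"turn":0.1426}])

```text
t: 7.05
ee_pos: [431.5, 470.5, 451.5]
orientation: [-1.551, -1.892, -0.645]
ft_force: [0.3, 0.5, 0.7]
width: 0.6
grasp_force: 0.0
```

```bash
python3 s.py w 620 -300 380 18
```

```text
7.05 [ 0.492  0.179  1.678  0.839  1.168 -0.004] [431.5 470.5 451.5] [0.3 0.5 0.7]
[[-0.135  0.98  -0.145]
 [ 0.687  0.198  0.699]
 [ 0.714 -0.005 -0.701]]
house: tcp [504.2  13.5 451.5] tip [517.7  13.5 438.2] z_t [ 0.714 -0.001 -0.701] y_t [-0.006 -1.    -0.005]
delta tool mm [-606.2   32.6 -515.6] dist 796.5 per row m [-0.0337  0.0018 -0.0286]
```

Request:
arm_command(series=[{"linear":[-0.0337,0.0018,-0.0286],"turn":0},{"linear":[-0.0337,0.0018,-0.0286],"turn":0},{"linear":[-0.0337,0.0018,-0.0286],"turn":0},{"linear":[-0.0337,0.0018,-0.0286],"turn":0},{"linear":[-0.0337,0.0018,-0.0286],"turn":0},{"linear":[-0.0337,0.0018,-0.0286],"turn":0},{"linear":[-0.0337,0.0018,-0.0286],"turn":0},{"linear":[-0.0337,0.0018,-0.0286],"turn":0},{"linear":[-0.0337,0.0018,-0.0286],"turn":0}])

```text
t: 7.95
ee_pos: [527.8, 84.0, 415.3]
orientation: [-1.548, -1.898, -0.647]
ft_force: [1.2, -0.1, 0.4]
width: 0.3
grasp_force: 0.0
```

```bash
python3 s.py w 620 -300 350 9
```

```text
7.95 [-0.226  0.271  1.641  0.705  1.615 -0.54 ] [527.8  84.  415.3] [ 1.2 -0.1  0.4]
[[-0.141  0.979 -0.144]
 [ 0.687  0.202  0.698]
 [ 0.712 -0.001 -0.702]]
house: tcp [106.1  -1.9 415.3] tip [119.6  -1.9 401.9] z_t [ 0.712 -0.001 -0.702] y_t [-0.002 -1.    -0.001]
delta tool mm [-323.5   12.9 -235.4] dist 400.2 per row m [-0.0359  0.0014 -0.0262]
```

Request:
arm_command(series=[{"linear":[-0.0353,0.0042,-0.0176],"turn":0},{"linear":[-0.0353,0.0042,-0.0176],"turn":0},{"linear":[-0.0353,0.0042,-0.0176],"turn":0},{"linear":[-0.0353,0.0042,-0.0176],"turn":0},{"linear":[-0.0353,0.0042,-0.0176],"turn":0},{"linear":[-0.0353,0.0042,-0.0176],"turn":0},{"linear":[-0.0353,0.0042,-0.0176],"turn":0},{"linear":[-0.0353,0.0042,-0.0176],"turn":0},{"linear":[-0.0353,0.0042,-0.0176],"turn":0}])

```text
t: 8.85
ee_pos: [632.6, -236.9, 299.0]
orientation: [-1.548, -1.898, -0.646]
ft_force: [0.5, 0.2, 0.2]
width: 0.4
grasp_force: 0.0
```

```bash
python3 s.py h -150 -40 130 5
python3 - <<'E'
from h import *
d=ctrl.get_image('wrist'); cv2.imwrite('pics/w1.png',d['frame'])
E
```

```text
8.85 [-0.592  0.722  1.182  0.54   1.825 -0.818] [ 632.6 -236.9  299. ] [0.5 0.2 0.2]
[[-0.141  0.979 -0.145]
 [ 0.688  0.202  0.697]
 [ 0.712 -0.002 -0.702]]
house: tcp [-229.4  -39.2  299. ] tip [-215.9  -39.2  285.6] z_t [ 0.712 -0.    -0.702] y_t [-0.002 -1.    -0.002]
delta tool mm [-64.5   0.9 175.2] dist 186.7 per row m [-0.0129  0.0002  0.035 ]
```

View pics/w1.png

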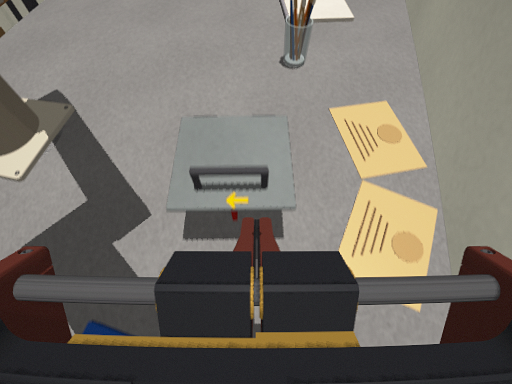

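The wrist view shows the cover with the arrow head at (230,201), the red paddle just visible under the edge at (234,215), and the closed fingertips at (257,222) off to its −y side. The front edge runs from (169,210) to (295,208). I check these against my frame.

Run:
```python
from h import *
d=ctrl.get_image('wrist'); f=d['frame']
O=np.array([547.5,-20.3,0]); c,s=np.cos(1.776),np.sin(1.776); H=np.array([[c,-s,0],[s,c,0],[0,0,1]])
P=lambda uv,z:((plane(d,uv,z)-O)@H).round(1).tolist()
hsv=cv2.cvtColor(f,cv2.COLOR_BGR2HSV)
m=(((hsv[...,0]<8)|(hsv[...,0]>172))&(hsv[...,1]>150)); m[:195]=0;m[225:]=0;m[:,:215]=0;m[:,250:]=0
v,u=np.nonzero(m); print('red',len(u),u.min(),u.max(),v.min(),v.max()); print(P([[u.mean(),v.min()],[u.mean(),v.max()]],80))
y=((hsv[...,0]>18)&(hsv[...,0]<35)&(hsv[...,1]>140)); y[:190]=0;y[215:]=0;y[:,:215]=0;y[:,260:]=0
v,u=np.nonzero(y); print('arrow',P([[u.min(),v[u==u.min()].mean()],[u.max(),v[u==u.max()].mean()]],123))
print('edge',P([[168,209.5],[296,207.5]],115),'handle',P([[191,172],[268,172]],163))
# house points predicted
print(proj(d,(np.array([[-87,0,80],[-100,-4,80],[-115,0,115],[-115,90,115],[-115,-90,115]])@H.T+O)).round(1).tolist())
```

```text
red 77 231 249 205 224
[[-99.6, -10.7, 80.0], [-131.1, -11.5, 80.0]]
arrow [[-103.8, 3.1, 123.0], [-104.0, -26.1, 123.0]]
edge [[-123.4, 83.8, 115.0], [-121.5, -94.0, 115.0]] handle [[-93.2, 44.7, 163.0], [-94.1, -54.2, 163.0]]
[[231.3, 197.8], [233.6, 205.2], [228.4, 203.7], [164.6, 204.1], [292.8, 203.3]]
```

Run:
```python
from h import *
d=ctrl.get_image('wrist'); f=d['frame']
for u in (185,275): print(u,[(v,int(f[v,u-2:u+3,1].mean())) for v in range(198,218)])
print([(v,int(f[v,225:235,1].mean())) for v in range(162,192)])
for v in (195,): print([(u,int(f[v-1:v+2,u,1].mean())) for u in list(range(165,180))+list(range(286,302))])
cv2.imwrite('pics/w2.png',cv2.resize(f[155:240,160:310],None,fx=5,fy=5,interpolation=2))
```

```text
185 [(198, 147), (199, 148), (200, 148), (201, 149), (202, 148), (203, 150), (204, 141), (205, 124), (206, 80), (207, 83), (208, 114), (209, 118), (210, 104), (211, 116), (212, 118), (213, 105), (214, 101), (215, 117), (216, 106), (217, 102)]
275 [(198, 152), (199, 152), (200, 153), (201, 153), (202, 155), (203, 142), (204, 97), (205, 68), (206, 87), (207, 82), (208, 72), (209, 72), (210, 71), (211, 71), (212, 71), (213, 72), (214, 70), (215, 70), (216, 70), (217, 71)]
[(162, 106), (163, 74), (164, 78), (165, 81), (166, 79), (167, 71), (168, 62), (169, 51), (170, 33), (171, 97), (172, 143), (173, 151), (174, 150), (175, 149), (176, 149), (177, 150), (178, 153), (179, 119), (180, 78), (181, 68), (182, 69), (183, 70), (184, 69), (185, 66), (186, 107), (187, 145), (188, 155), (189, 162), (190, 170), (191, 177)]
[(165, 148), (166, 147), (167, 134), (168, 144), (169, 145), (170, 146), (171, 145), (172, 146), (173, 146), (174, 146), (175, 144), (176, 146), (177, 145), (178, 146), (179, 146), (286, 150), (287, 150), (288, 151), (289, 152), (290, 151), (291, 153), (292, 152), (293, 151), (294, 145), (295, 130), (296, 135), (297, 150), (298, 146), (299, 149), (300, 151), (301, 152)]
```

View pics/w2.png

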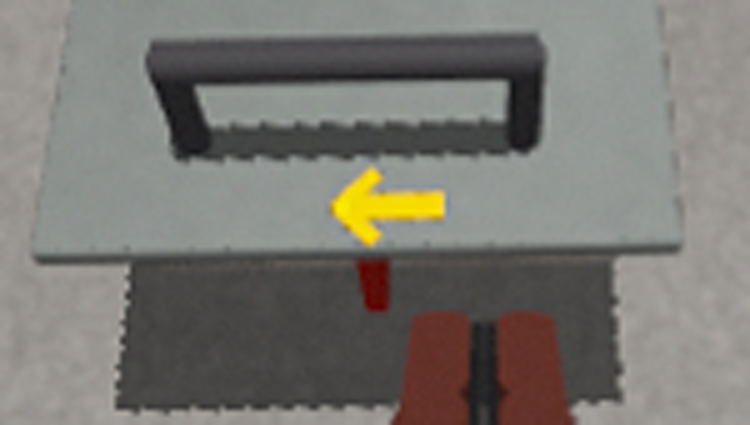

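The crop shows:
- Bar between columns 190 and 269, centred on row 167.
- Lower front edge from (166.6, 207.4) to (296.4, 205).
- Paddle foot between (232.8, 217) and (237.4, 217).

Run:
```python
from h import *
d=ctrl.get_image('wrist')
O=np.array([547.5,-20.3,0]); c,s=np.cos(1.776),np.sin(1.776); H=np.array([[c,-s,0],[s,c,0],[0,0,1]])
P=lambda uv,z:((plane(d,uv,z)-O)@H).round(1).tolist()
print('edge',P([[166.6,207.4],[296.4,205]],115),'bar',P([[190,167],[269,166.5]],163),'paddle',P([[232.5,217],[237.5,217]],45))
```

```text
edge [[-114.3, 87.1, 115.0], [-111.4, -95.3, 115.0]] bar [[-79.0, 47.7, 163.0], [-79.0, -55.8, 163.0]] paddle [[-98.1, 0.5, 45.0], [-98.1, -7.8, 45.0]]
```

The x values agree within 2 mm; y shifts by about −3.5 mm. I update the origin, then go to a pre-entry point on the tool's axis.

```bash
sed -i 's/547.5,-20.3,0/550.7,-18.6,0/' s.py; python3 s.py h -190 -36 167 4; python3 s.py h -97.5 -36 75.3 4 | tail -1
```

```text
9.05 [-0.592  0.722  1.185  0.541  1.824 -0.817] [ 632.  -235.7  298.5] [-0.9 -0.   0.5]
[[-0.139  0.98  -0.146]
 [ 0.687  0.201  0.698]
 [ 0.713 -0.003 -0.701]]
house: tcp [-229.1  -35.4  298.5] tip [-215.5  -35.4  285.2] z_t [ 0.713  0.    -0.701] y_t [-0.003 -1.    -0.003]
delta tool mm [-66.5   0.9 120.1] dist 137.2 per row m [-0.0166  0.0002  0.03  ]
delta tool mm [-67.    0.9 250.3] dist 259.1 per row m [-0.0168  0.0002  0.0626]
```

Request:
arm_command(series=[{"linear":[-0.0166,0,0.03],"turn":0},{"linear":[-0.0166,0,0.03],"turn":0},{"linear":[-0.0166,0,0.03],"turn":0},{"linear":[-0.0166,0,0.03],"turn":0},{"linear":[0,0,0.03],"turn":0},{"linear":[0,0,0.02],"turn":0},{"linear":[0,0,0],"turn":0}])

```text
t: 9.75
ee_pos: [615.1, -158.8, 131.9]
orientation: [-1.543, -1.895, -0.643]
ft_force: [-0.6, 0.7, 1.0]
width: 0.6
grasp_force: 0.0
```

```bash
python3 s.py h -97.5 -36 75.3 8
python3 - <<'E'
from h import *
d=ctrl.get_image('wrist'); cv2.imwrite('pics/w3.png',cv2.resize(d['frame'][60:330,80:430],None,fx=2,fy=2,interpolation=2))
E
```

```text
9.75 [-0.518  0.829  1.399  0.562  1.521 -0.932] [ 615.1 -158.8  131.9] [-0.6  0.7  1. ]
[[-0.14   0.979 -0.15 ]
 [ 0.685  0.205  0.699]
 [ 0.715 -0.005 -0.699]]
house: tcp [-150.4  -34.5  131.9] tip [-136.8  -34.4  118.6] z_t [ 0.715  0.005 -0.699] y_t [ 0.002 -1.    -0.005]
delta tool mm [-3.5  1.9 77.4] dist 77.5 per row m [-0.0004  0.0002  0.0097]
```

View pics/w3.png

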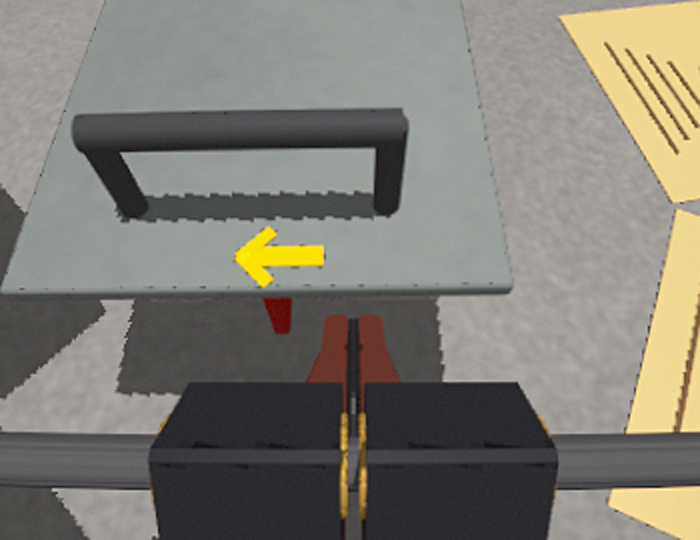

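The fingertips at (352,318) point under the edge, clear of the paddle at (280,315) on its −y side. I go in along the tool axis.

Request:
arm_command(series=[{"linear":[-0.0045,0.001,0.004],"turn":0},{"linear":[0,0.001,0.012],"turn":0},{"linear":[0,0,0.012],"turn":0},{"linear":[0,0,0.012],"turn":0},{"linear":[0,0,0.012],"turn":0},{"linear":[0,0,0.012],"turn":0},{"linear":[0,0,0.012],"turn":0},{"linear":[0,0,0],"turn":0}])

```text
t: 10.6
ee_pos: [606.6, -110.1, 74.4]
orientation: [-1.545, -1.894, -0.643]
ft_force: [-0.4, -0.4, 0.2]
width: 0.6
grasp_force: 0.0
```

```bash
python3 s.py h -97.5 4 75.3 8
```

```text
10.6 [-0.466  0.873  1.478  0.602  1.395 -0.965] [ 606.6 -110.1   74.4] [-0.4 -0.4  0.2]
[[-0.139  0.979 -0.149]
 [ 0.686  0.204  0.699]
 [ 0.715 -0.006 -0.7  ]]
house: tcp [-101.   -36.1   74.4] tip [-87.4 -36.   61.1] z_t [ 0.715  0.004 -0.7  ] y_t [-0.    -1.    -0.006]
delta tool mm [  3.  -40.1   2. ] dist 40.3 per row m [ 0.0004 -0.005   0.0003]
```

Request:
arm_command(series=[{"linear":[0,-0.005,0.001],"turn":0},{"linear":[0,-0.005,0.001],"turn":0},{"linear":[0,-0.005,0],"turn":0},{"linear":[0,-0.005,0],"turn":0},{"linear":[0,-0.005,0],"turn":0},{"linear":[0,-0.004,0],"turn":0},{"linear":[0,0,0],"turn":0}])

```text
t: 11.3
ee_pos: [579.2, -116.6, 74.7]
orientation: [-1.548, -1.896, -0.646]
ft_force: [1.9, 0.2, 1.2]
width: 0.0
grasp_force: 1.3
```

```bash
python3 s.py h -97.5 4 75.3 8;  python3 - <<'E'
from h import *
d=ctrl.get_image('wrist'); cv2.imwrite('pics/w4.png',cv2.resize(d['frame'][60:330,80:430],None,fx=2,fy=2,interpolation=2))
E
```

```text
11.3 [-0.492  0.849  1.537  0.591  1.373 -1.002] [ 579.2 -116.6   74.7] [1.9 0.2 1.2]
[[-0.14   0.979 -0.145]
 [ 0.687  0.202  0.698]
 [ 0.713 -0.002 -0.701]]
house: tcp [-101.7   -7.9   74.7] tip [-88.2  -7.9  61.4] z_t [ 0.713  0.    -0.701] y_t [-0.002 -1.    -0.002]
delta tool mm [  3.3 -11.9   2.6] dist 12.7 per row m [ 0.0004 -0.0015  0.0003]
```

View pics/w4.png

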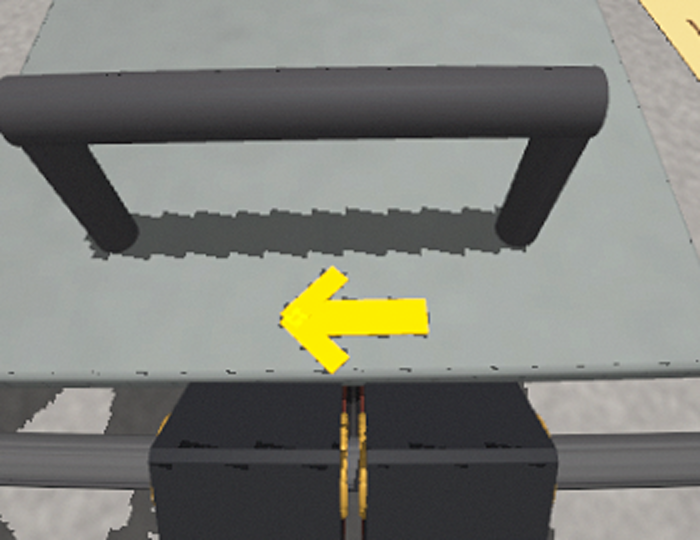

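The handle and arrow (head at (283,318)) are square ahead with the fingers hidden under the edge. A force of about 2 N says the paddle is touched. I push on, watching for about 4 N.

Request:
arm_command(series=[{"linear":[0,-0.004,0],"turn":0},{"linear":[0,-0.004,0],"turn":0},{"linear":[0,0,0],"turn":0}])

```text
t: 11.65
ee_pos: [571.3, -118.2, 74.7]
orientation: [-1.547, -1.897, -0.646]
ft_force: [3.3, -0.9, 1.3]
width: 0.3
grasp_force: 2.1
```

Request:
arm_command(series=[{"linear":[0,-0.003,0],"turn":0},{"linear":[0,0,0],"turn":0}])

```text
t: 11.85
ee_pos: [568.5, -118.8, 74.7]
orientation: [-1.547, -1.897, -0.646]
ft_force: [4.1, -2.1, 1.3]
width: 0.2
grasp_force: 2.4
```

Request:
arm_command(series=[{"linear":[0.0036,0,-0.0035],"turn":0},{"linear":[0.0036,0,-0.0035],"turn":0},{"linear":[0.0036,0,-0.0035],"turn":0},{"linear":[0.0036,0,-0.0035],"turn":0},{"linear":[0,0,0],"turn":0}])

```text
t: 12.35
ee_pos: [568.5, -118.2, 95.4]
orientation: [-1.546, -1.897, -0.645]
ft_force: [3.6, 0.0, -0.1]
width: 0.4
grasp_force: 3.0
```

```bash
cat > a.py <<'E'
from h import *
# cover angle: handle/edge seen by the side & top cameras -> save both, and estimate from the yellow arrow triangulated between top and wrist
H0=np.array([550.7,-18.6,0]); c,s=np.cos(1.776),np.sin(1.776); H=np.array([[c,-s,0],[s,c,0],[0,0,1]])
def yel(n,lo=15):
    d=ctrl.get_image(n); hsv=cv2.cvtColor(d['frame'],cv2.COLOR_BGR2HSV)
    m=((hsv[...,0]>20)&(hsv[...,0]<33)&(hsv[...,1]>170)&(hsv[...,2]>90)).astype(np.uint8)
    if n=='wrist': m[262:]=0
    k,l,st,ce=cv2.connectedComponentsWithStats(m)
    return d,[(int(st[i,4]),ce[i].round(1).tolist()) for i in range(1,k) if st[i,4]>=lo]
dt,yt=yel('top',8); dw,yw=yel('wrist'); print(yt,yw)
if yw:
    w=max(yw)[1]
    for th in np.arange(0,.36,.02):   # arrow centroid: on cover top face, at r behind edge ~ 11 mm -> r=164,h=8 (x=-104 at 0)
        P=H0+H@np.array([60-164*np.cos(th)+8*np.sin(th),-10,115+164*np.sin(th)+8*np.cos(th)])
        print(round(th,2),(proj(dw,P)[0]).round(0),end=' ')
    print(w)
E
python3 s.py; python3 a.py
```

```text
12.35 [-0.501  0.81   1.561  0.583  1.391 -0.999] [ 568.5 -118.2   95.4] [ 3.6  0.  -0.1]
[[-0.14   0.979 -0.147]
 [ 0.687  0.203  0.698]
 [ 0.713 -0.003 -0.701]]
house: tcp [-101.1    2.9   95.4] tip [-87.6   2.9  82.1] z_t [ 0.713  0.001 -0.701] y_t [-0.001 -1.    -0.003]
[(10, [288.7, 179.9])] [(1442, [276.9, 226.5])]
0.0 [282. 234.] 0.02 [282. 231.] 0.04 [283. 228.] 0.06 [283. 225.] 0.08 [284. 221.] 0.1 [285. 218.] 0.12 [285. 213.] 0.14 [286. 209.] 0.16 [286. 204.] 0.18 [287. 199.] 0.2 [288. 194.] 0.22 [288. 188.] 0.24 [289. 182.] 0.26 [290. 175.] 0.28 [291. 168.] 0.3 [291. 161.] 0.32 [292. 153.] 0.34 [293. 145.] [276.9, 226.5]
```

The arrow's image moved up, which puts the cover at about 0.045, past the 0.025 catch stop, so it's free. I lift on.

Request:
arm_command(series=[{"linear":[0.0036,0,-0.0034],"turn":0},{"linear":[0.0036,0,-0.0034],"turn":0},{"linear":[0.0036,0,-0.0034],"turn":0},{"linear":[0.0036,0,-0.0034],"turn":0},{"linear":[0.0036,0,-0.0034],"turn":0},{"linear":[0,0,0],"turn":0}])

```text
t: 13.05
ee_pos: [568.6, -117.9, 120.4]
orientation: [-1.546, -1.897, -0.646]
ft_force: [3.7, -0.1, 1.0]
width: 0.5
grasp_force: 2.9
```

```bash
python3 s.py; python3 a.py
```

```text
13.05 [-0.501  0.773  1.561  0.581  1.42  -0.979] [ 568.6 -117.9  120.4] [ 3.7 -0.1  1. ]
[[-0.14   0.979 -0.146]
 [ 0.687  0.203  0.698]
 [ 0.713 -0.002 -0.701]]
house: tcp [-100.9    2.7  120.4] tip [-87.3   2.7 107.1] z_t [ 0.713  0.001 -0.701] y_t [-0.001 -1.    -0.002]
[(13, [287.9, 179.7])] [(1233, [275.5, 223.2])]
0.0 [278. 250.] 0.02 [278. 247.] 0.04 [279. 245.] 0.06 [279. 243.] 0.08 [279. 240.] 0.1 [280. 237.] 0.12 [280. 234.] 0.14 [281. 231.] 0.16 [281. 227.] 0.18 [282. 224.] 0.2 [282. 220.] 0.22 [283. 215.] 0.24 [283. 211.] 0.26 [284. 206.] 0.28 [284. 201.] 0.3 [285. 195.] 0.32 [285. 189.] 0.34 [286. 183.] [275.5, 223.2]
```

Request:
arm_command(series=[{"linear":[0.0029,0,-0.0028],"turn":0},{"linear":[0,0.005,0],"turn":0},{"linear":[0,0.005,0],"turn":0},{"linear":[0,0.005,0],"turn":0},{"linear":[0,0.006,0],"turn":0},{"linear":[0,0.006,0],"turn":0},{"linear":[0,0.006,0],"turn":0},{"linear":[0,0.004,0],"turn":0},{"linear":[0,0,0],"turn":0}])

```text
t: 14.05
ee_pos: [605.2, -110.2, 123.1]
orientation: [-1.546, -1.897, -0.645]
ft_force: [1.7, -1.0, -1.8]
width: 0.5
grasp_force: 1.0
```

```bash
python3 s.py; python3 a.py
```

```text
14.05 [-0.467  0.802  1.486  0.597  1.445 -0.931] [ 605.2 -110.2  123.1] [ 1.7 -1.  -1.8]
[[-0.14   0.979 -0.146]
 [ 0.687  0.203  0.698]
 [ 0.713 -0.003 -0.701]]
house: tcp [-100.7  -34.7  123.1] tip [-87.2 -34.7 109.8] z_t [ 0.713  0.001 -0.701] y_t [-0.001 -1.    -0.003]
[(14, [287.7, 178.5])] [(1204, [198.2, 223.2])]
0.0 [214. 251.] 0.02 [214. 249.] 0.04 [213. 247.] 0.06 [212. 245.] 0.08 [211. 242.] 0.1 [210. 239.] 0.12 [209. 236.] 0.14 [209. 233.] 0.16 [208. 230.] 0.18 [207. 226.] 0.2 [206. 222.] 0.22 [205. 218.] 0.24 [204. 214.] 0.26 [203. 209.] 0.28 [202. 204.] 0.3 [201. 199.] 0.32 [200. 193.] 0.34 [199. 187.] [198.2, 223.2]
```

The cover is at about 0.195 and the sideways force has dropped, so the catch should have sprung back. I lower the cover gently.

Request:
arm_command(series=[{"linear":[-0.0025,0,0.0025],"turn":0},{"linear":[-0.0025,0,0.0025],"turn":0},{"linear":[-0.0025,0,0.0025],"turn":0},{"linear":[-0.0025,0,0.0025],"turn":0},{"linear":[-0.0036,0,0.0035],"turn":0},{"linear":[-0.0036,0,0.0035],"turn":0},{"linear":[-0.0036,0,0.0035],"turn":0},{"linear":[-0.0036,0,0.0035],"turn":0},{"linear":[0,0,0],"turn":0}])

```text
t: 15.05
ee_pos: [604.0, -110.0, 88.2]
orientation: [-1.546, -1.895, -0.644]
ft_force: [-1.0, -0.5, 0.5]
width: 0.6
grasp_force: 0.0
```

```bash
python3 s.py; python3 a.py
```

```text
15.05 [-0.467  0.85   1.487  0.6    1.406 -0.959] [ 604.  -110.    88.2] [-1.  -0.5  0.5]
[[-0.139  0.979 -0.148]
 [ 0.686  0.203  0.699]
 [ 0.714 -0.004 -0.7  ]]
house: tcp [-100.4  -33.6   88.2] tip [-86.8 -33.5  74.9] z_t [ 0.714  0.002 -0.7  ] y_t [-0.001 -1.    -0.004]
[(13, [288.2, 179.0])] [(1756, [188.1, 205.8])]
0.0 [206. 230.] 0.02 [205. 227.] 0.04 [204. 224.] 0.06 [202. 221.] 0.08 [201. 217.] 0.1 [200. 213.] 0.12 [199. 208.] 0.14 [197. 203.] 0.16 [196. 198.] 0.18 [194. 193.] 0.2 [193. 187.] 0.22 [191. 181.] 0.24 [190. 174.] 0.26 [188. 167.] 0.28 [187. 159.] 0.3 [185. 151.] 0.32 [183. 143.] 0.34 [182. 134.] [188.1, 205.8]
```

The cover stays at about 0.14 with the finger well below it, so it rests on the catch. I retreat, and measure the dark box on the bench so the un-tilting stretch on this side keeps clear of it.

Request:
arm_command(series=[{"linear":[0,0,-0.015],"turn":0},{"linear":[0,0,-0.025],"turn":0},{"linear":[0,0,-0.035],"turn":0},{"linear":[0,0,-0.045],"turn":0},{"linear":[0,0,-0.045],"turn":0},{"linear":[0,0,-0.045],"turn":0},{"linear":[0,0,-0.02],"turn":0}])

```text
t: 15.85
ee_pos: [639.2, -275.0, 255.0]
orientation: [-1.551, -1.901, -0.647]
ft_force: [-0.0, -0.3, -0.1]
width: 0.3
grasp_force: 0.0
```

```bash
python3 s.py
python3 - <<'E'
from h import *
d=ctrl.get_image('side'); 
print('box base pts',plane(d,[[308,93],[351,83],[287,72]],0).round())
for z in (200,250,300,350): print(z,plane(d,[[305,47],[349,45],[286,27],[322,25]],z).round().tolist())
t=ctrl.get_image('top'); print(plane(t,[[497,258],[505,300],[366,228],[370,153],[455,173]],0).round().tolist())
cv2.imwrite('pics/s2.png',np.vstack([cv2.resize(d['frame'][10:210,150:400],None,fx=2,fy=2),]))
w=ctrl.get_image('wrist'); cv2.imwrite('pics/w5.png',w['frame'])
E
```

```text
15.85 [-0.626  0.802  1.13   0.518  1.812 -0.862] [ 639.2 -275.   255. ] [-0.  -0.3 -0.1]
[[-0.142  0.98  -0.141]
 [ 0.69   0.2    0.695]
 [ 0.71   0.001 -0.705]]
house: tcp [-269.1  -34.4  255. ] tip [-255.6  -34.4  241.7] z_t [ 0.71  -0.003 -0.705] y_t [-0.003 -1.     0.001]
box base pts [[  331.  -821.     0.]
 [  100.  -938.     0.]
 [  432. -1033.    -0.]]
200 [[359.0, -910.0, 200.0], [140.0, -954.0, 200.0], [446.0, -1154.0, 200.0], [251.0, -1200.0, 200.0]]
250 [[370.0, -799.0, 250.0], [165.0, -839.0, 250.0], [451.0, -1027.0, 250.0], [269.0, -1070.0, 250.0]]
300 [[380.0, -687.0, 300.0], [189.0, -725.0, 300.0], [456.0, -900.0, 300.0], [286.0, -940.0, 300.0]]
350 [[391.0, -575.0, 350.0], [213.0, -610.0, 350.0], [461.0, -773.0, 350.0], [303.0, -810.0, 350.0]]
[[347.0, -805.0, 0.0], [214.0, -829.0, 0.0], [435.0, -384.0, 0.0], [681.0, -396.0, 0.0], [620.0, -674.0, 0.0]]
```

View pics/s2.png

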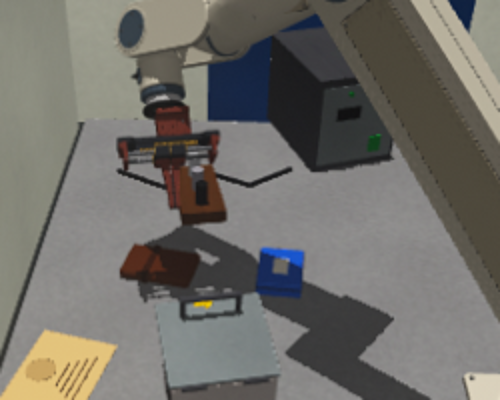

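View pics/w5.png

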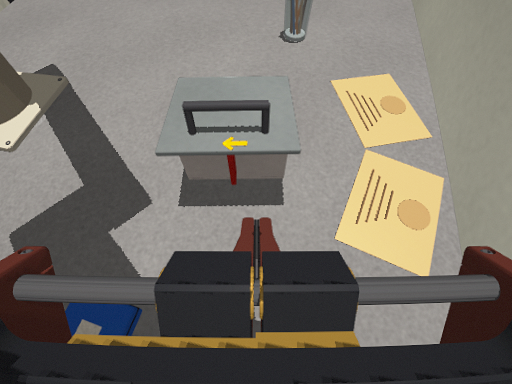

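The box is about 230 mm tall with its face near y = −820, so I stretch well above it. The wrist view shows the cover resting raised with the red paddle home at (233,168) under the arrow head, as asked. Next I un-tilt the tool by stretching out along the housing's −x, high up.

Request:
arm_command(series=[{"linear":[-0.0073,-0.0361,-0.0307],"turn":0},{"linear":[-0.0073,-0.0361,-0.0307],"turn":0},{"linear":[-0.0073,-0.0361,-0.0307],"turn":0},{"linear":[-0.0073,-0.0361,-0.0307],"turn":0},{"linear":[-0.0073,-0.0361,-0.0307],"turn":0},{"linear":[-0.0073,-0.0361,-0.0307],"turn":0},{"linear":[-0.0073,-0.0361,-0.0307],"turn":0},{"linear":[-0.0073,-0.0361,-0.0307],"turn":0},{"linear":[-0.0073,-0.0361,-0.0307],"turn":0},{"linear":[-0.0073,-0.0361,-0.0307],"turn":0}])

```text
t: 17.0
ee_pos: [339.0, -608.4, 413.9]
orientation: [-1.544, -1.895, -0.646]
ft_force: [0.2, -0.5, 0.0]
width: 0.6
grasp_force: 0.0
```

```bash
python3 s.py w 180 -880 500 8
```

```text
17.0 [-1.144  0.822  0.751  0.217  2.341 -1.259] [ 339.  -608.4  413.9] [ 0.2 -0.5  0. ]
[[-0.14   0.979 -0.148]
 [ 0.685  0.203  0.7  ]
 [ 0.715 -0.004 -0.699]]
house: tcp [-534.3  327.5  413.9] tip [-520.7  327.5  400.6] z_t [ 0.715  0.002 -0.699] y_t [-0.    -1.    -0.004]
delta tool mm [-102.1 -211.2 -226.7] dist 326.3 per row m [-0.0128 -0.0264 -0.0283]
```

Request:
arm_command(series=[{"linear":[-0.0128,-0.0264,-0.0283],"turn":0},{"linear":[-0.0128,-0.0264,-0.0283],"turn":0},{"linear":[-0.0128,-0.0264,-0.0283],"turn":0},{"linear":[-0.0128,-0.0264,-0.0283],"turn":0},{"linear":[-0.0128,-0.0264,-0.0283],"turn":0},{"linear":[-0.0128,-0.0264,-0.0283],"turn":0},{"linear":[-0.0128,-0.0264,-0.0283],"turn":0},{"linear":[-0.0128,-0.0264,-0.0283],"turn":0}])

```text
t: 17.8
ee_pos: [154.0, -771.4, 455.9]
orientation: [-1.58, -1.935, -0.617]
ft_force: [-0.7, 0.1, 0.3]
width: 0.4
grasp_force: 0.0
```

```bash
python3 s.py w 170 -1100 400 8
```

```text
17.8 [-1.385  1.106  0.09  -0.021  2.688 -1.602] [ 154.  -771.4  455.9] [-0.7  0.1  0.3]
[[-0.148  0.98  -0.134]
 [ 0.722  0.199  0.663]
 [ 0.676  0.002 -0.737]]
house: tcp [-656.1  541.8  455.9] tip [-643.3  541.7  441.9] z_t [ 0.676 -0.004 -0.737] y_t [-0.004 -1.     0.002]
delta tool mm [-277.3  -49.9 -178.9] dist 333.7 per row m [-0.0347 -0.0062 -0.0224]
```

Request:
arm_command(series=[{"linear":[-0.038,0,-0.03],"turn":0},{"linear":[-0.038,0,-0.03],"turn":0},{"linear":[-0.038,0,-0.03],"turn":0},{"linear":[-0.038,0,-0.03],"turn":0},{"linear":[-0.038,0,-0.03],"turn":0},{"linear":[-0.038,0,-0.03],"turn":0},{"linear":[-0.038,0,-0.03],"turn":0},{"linear":[-0.038,0,-0.03],"turn":0}])

```text
t: 18.6
ee_pos: [157.5, -779.5, 398.4]
orientation: [-1.541, -1.881, -0.671]
ft_force: [0.0, 0.9, -1.1]
width: 0.2
grasp_force: 0.0
```

```bash
python3 s.py
```

```text
18.6 [-1.385  1.18   0.087 -0.008  2.689 -1.589] [ 157.5 -779.5  398.4] [ 0.   0.9 -1.1]
[[-0.137  0.981 -0.138]
 [ 0.672  0.195  0.714]
 [ 0.727  0.005 -0.686]]
house: tcp [-664.8  540.   398.4] tip [-651.   539.8  385.3] z_t [ 0.727 -0.01  -0.686] y_t [-0.009 -1.     0.005]
```

Request:
arm_command(series=[{"linear":[0,0,-0.048],"turn":0},{"linear":[0,0,-0.048],"turn":0},{"linear":[0,0,-0.048],"turn":0},{"linear":[0,0,-0.048],"turn":0},{"linear":[0,0,-0.048],"turn":0},{"linear":[0,0,-0.048],"turn":0},{"linear":[0,0,-0.048],"turn":0},{"linear":[0,0,-0.048],"turn":0}])

```text
t: 19.4
ee_pos: [149.9, -751.5, 541.8]
orientation: [-1.65, -2.014, -0.544]
ft_force: [0.3, -0.0, -0.7]
width: 0.2
grasp_force: 0.0
```

```bash
python3 s.py
```

```text
19.4 [-1.388  0.997  0.087 -0.009  2.689 -1.593] [ 149.9 -751.5  541.8] [ 0.3 -0.  -0.7]
[[-0.16   0.981 -0.111]
 [ 0.791  0.195  0.58 ]
 [ 0.59   0.005 -0.807]]
house: tcp [-635.8  541.7  541.8] tip [-624.6  541.5  526.5] z_t [ 0.59  -0.009 -0.807] y_t [-0.009 -1.     0.005]
```

Request:
arm_command(series=[{"linear":[0,0,-0.049],"turn":0},{"linear":[0,0,-0.049],"turn":0},{"linear":[0,0,-0.049],"turn":0},{"linear":[0,0,-0.049],"turn":0},{"linear":[0,0,-0.049],"turn":0},{"linear":[0,0,-0.049],"turn":0},{"linear":[0,0,-0.049],"turn":0},{"linear":[0,0,-0.049],"turn":0},{"linear":[0,0,-0.049],"turn":0},{"linear":[0,0,-0.049],"turn":0}])

```text
t: 20.4
ee_pos: [134.4, -680.9, 710.0]
orientation: [-1.781, -2.173, -0.366]
ft_force: [0.1, 0.1, -0.6]
width: 0.3
grasp_force: 0.0
```

```bash
python3 s.py
```

```text
20.4 [-1.391  0.768  0.087 -0.01   2.689 -1.597] [ 134.4 -680.9  710. ] [ 0.1  0.1 -0.6]
[[-0.181  0.981 -0.074]
 [ 0.902  0.196  0.384]
 [ 0.391  0.003 -0.92 ]]
house: tcp [-563.6  542.5  710. ] tip [-556.1  542.4  692.5] z_t [ 0.391 -0.006 -0.92 ] y_t [-0.008 -1.     0.003]
```

Request:
arm_command(series=[{"linear":[0,0,-0.049],"turn":0},{"linear":[0,0,-0.049],"turn":0},{"linear":[0,0,-0.049],"turn":0},{"linear":[0,0,-0.049],"turn":0},{"linear":[0,0,-0.049],"turn":0},{"linear":[0,0,-0.049],"turn":0},{"linear":[0,0,-0.049],"turn":0},{"linear":[0,0,-0.049],"turn":0},{"linear":[0,0,-0.049],"turn":0},{"linear":[0,0,-0.049],"turn":0}])

```text
t: 21.4
ee_pos: [112.8, -574.4, 857.5]
orientation: [-1.904, -2.323, -0.165]
ft_force: [0.1, -0.1, 0.6]
width: 0.6
grasp_force: 0.0
```

```bash
python3 s.py h -250 0 450 12
```

```text
21.4 [-1.395  0.538  0.087 -0.009  2.689 -1.601] [ 112.8 -574.4  857.5] [ 0.1 -0.1  0.6]
[[-0.194  0.98  -0.034]
 [ 0.966  0.197  0.168]
 [ 0.172  0.    -0.985]]
house: tcp [-454.9  541.9  857.5] tip [-451.6  541.9  838.8] z_t [ 0.172 -0.001 -0.985] y_t [-0.007 -1.     0.   ]
delta tool mm [135.7 540.4 437.3] dist 708.3 per row m [0.0113 0.045  0.0364]
```

The tool is nearly upright (0.17 rad), which suits the handle. I travel back above it.

Request:
arm_command(series=[{"linear":[0.0174,0.0319,0.0303],"turn":0},{"linear":[0.0174,0.0319,0.0303],"turn":0},{"linear":[0.0174,0.0319,0.0303],"turn":0},{"linear":[0.0174,0.0319,0.0303],"turn":0},{"linear":[0.0174,0.0319,0.0303],"turn":0},{"linear":[0.0174,0.0319,0.0303],"turn":0},{"linear":[0.0174,0.0319,0.0303],"turn":0},{"linear":[0.0174,0.0319,0.0303],"turn":0},{"linear":[0.0174,0.0319,0.0303],"turn":0},{"linear":[0.0174,0.0319,0.0303],"turn":0}], jaw=0.2)

```text
t: 22.4
ee_pos: [370.9, -305.9, 601.9]
orientation: [-1.903, -2.323, -0.166]
ft_force: [1.8, -0.7, 0.5]
width: 53.1
grasp_force: 0.0
```

```bash
python3 s.py h -75 0 380 7
```

```text
22.4 [-0.773  0.053  1.332  0.103  1.898 -0.945] [ 370.9 -305.9  601.9] [ 1.8 -0.7  0.5]
[[-0.194  0.98  -0.034]
 [ 0.966  0.197  0.169]
 [ 0.172  0.    -0.985]]
house: tcp [-244.6  234.5  601.9] tip [-241.3  234.5  583.2] z_t [ 0.172 -0.001 -0.985] y_t [-0.007 -1.     0.   ]
delta tool mm [130.4 233.3 248.1] dist 364.7 per row m [0.0186 0.0333 0.0354]
```

Request:
arm_command(series=[{"linear":[0.0163,0.0292,0.031],"turn":0},{"linear":[0.0163,0.0292,0.031],"turn":0},{"linear":[0.0163,0.0292,0.031],"turn":0},{"linear":[0.0163,0.0292,0.031],"turn":0},{"linear":[0.0163,0.0292,0.031],"turn":0},{"linear":[0.0163,0.0292,0.031],"turn":0},{"linear":[0.0163,0.0292,0.031],"turn":0},{"linear":[0.0163,0.0292,0.031],"turn":0}])

```text
t: 23.2
ee_pos: [566.3, -92.2, 380.2]
orientation: [-1.902, -2.324, -0.166]
ft_force: [0.8, -0.2, 0.0]
width: 52.6
grasp_force: 0.0
```

Request:
arm_command(series=[{"linear":[0,0,0],"turn":0.1564},{"linear":[0,0,0],"turn":0.1564},{"linear":[0,0,0],"turn":0.1564},{"linear":[0,0,0],"turn":0.1564},{"linear":[0,0,0],"turn":0.1564},{"linear":[0,0,0],"turn":0.1564},{"linear":[0,0,0],"turn":0.1564},{"linear":[0,0,0],"turn":0.1564},{"linear":[0,0,0],"turn":0.1564},{"linear":[0,0,0],"turn":0.1564}])

```text
t: 24.2
ee_pos: [565.4, -93.5, 381.2]
orientation: [-2.942, -0.389, 0.017]
ft_force: [0.7, -0.8, -0.5]
width: 52.6
grasp_force: 0.0
```

```bash
python3 s.py h -71.6 0 260 4
python3 - <<'E'
from h import *
d=ctrl.get_image('wrist'); cv2.imwrite('pics/w6.png',d['frame'])
E
```

```text
24.2 [-0.263  0.251  1.559  0.158  1.411  1.013] [565.4 -93.5 381.2] [ 0.7 -0.8 -0.5]
[[ 0.966  0.257 -0.034]
 [ 0.259 -0.951  0.17 ]
 [ 0.011 -0.173 -0.985]]
house: tcp [-76.3   0.8 381.2] tip [-73.    0.8 362.4] z_t [ 0.173 -0.001 -0.985] y_t [-0.983 -0.058 -0.173]
delta tool mm [ -0.3  16.4 120.1] dist 121.2 per row m [-0.0001  0.0041  0.03  ]
```

View pics/w6.png

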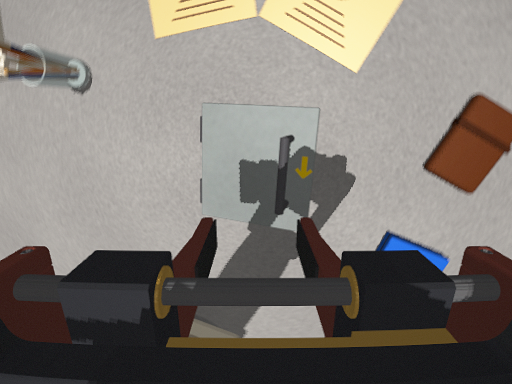

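The view shows the bar between (288,138) and (281,212), with the open fingers lined up across it (this was my last picture). I check the bar's position numerically.

Run:
```python
from h import *
d=ctrl.get_image('wrist')
O=np.array([550.7,-18.6,0]); c,s=np.cos(1.776),np.sin(1.776); H=np.array([[c,-s,0],[s,c,0],[0,0,1]])
print(((plane(d,[[288,139],[281,212]],183)-O)@H).round(1).tolist(), ((plane(d,[[203,103],[319,107]],115)-O)@H).round(1).tolist())
```

```text
[[-79.9, -47.5, 183.0], [-78.4, 49.4, 183.0]] [[57.3, -88.6, 115.0], [-116.9, -90.5, 115.0]]
```

Request:
arm_command(series=[{"linear":[0,0,0],"turn":0.058},{"linear":[0,0.0066,0.039],"turn":0},{"linear":[0,0.0066,0.039],"turn":0},{"linear":[0,0.0066,0.039],"turn":0},{"linear":[0,0.0066,0.039],"turn":0},{"linear":[0,0.0033,0.0195],"turn":0},{"linear":[0,0.0033,0.0195],"turn":0},{"linear":[0,0,0],"turn":0}])

```text
t: 25.1
ee_pos: [564.0, -91.7, 180.5]
orientation: [-2.949, -0.318, 0.031]
ft_force: [-0.3, -0.0, 0.3]
width: 52.8
grasp_force: 0.0
```

```bash
python3 s.py h -75 0 183 4
python3 - <<'E'
from h import *
d=ctrl.get_image('wrist'); f=d['frame']; g=cv2.cvtColor(f,6)
# bar: dark band between the fingertips; project prediction for comparison
O=np.array([550.7,-18.6,0]); c,s=np.cos(1.776),np.sin(1.776); H=np.array([[c,-s,0],[s,c,0],[0,0,1]])
print(proj(d,np.array([[x,y,183] for y in (-30,0) for x in (-87,-81,-75,-69,-63)])@H.T+O).round().tolist())
for v in (130,160,190,220): print(v,g[v,200:320:4].tolist())
E
```

```text
25.1 [-0.261  0.458  1.75   0.183  1.024  0.993] [564.  -91.7 180.5] [-0.3 -0.   0.3]
[[ 0.977  0.21  -0.039]
 [ 0.213 -0.962  0.171]
 [-0.002 -0.176 -0.984]]
house: tcp [-74.3   1.9 180.5] tip [-70.9   1.9 161.8] z_t [ 0.176  0.004 -0.984] y_t [-0.984 -0.009 -0.176]
delta tool mm [ 1.9  0.3 -2.5] dist 3.2 per row m [ 0.0005  0.0001 -0.0006]
[[278.0, 198.0], [267.0, 197.0], [256.0, 196.0], [246.0, 196.0], [235.0, 195.0], [276.0, 247.0], [266.0, 246.0], [256.0, 245.0], [246.0, 245.0], [236.0, 244.0]]
130 [188, 187, 188, 190, 192, 192, 194, 192, 192, 193, 194, 192, 193, 191, 189, 191, 190, 192, 192, 194, 194, 194, 193, 195, 194, 193, 192, 194, 194, 194]
160 [183, 186, 189, 188, 188, 187, 190, 190, 188, 189, 188, 193, 133, 98, 103, 74, 53, 50, 52, 52, 48, 193, 191, 170, 91, 88, 91, 90, 89, 88]
190 [89, 87, 83, 86, 90, 87, 89, 85, 89, 86, 90, 87, 89, 99, 98, 93, 76, 92, 90, 89, 89, 89, 91, 89, 89, 87, 89, 90, 89, 86]
220 [76, 46, 43, 47, 62, 83, 87, 86, 88, 87, 87, 89, 44, 47, 47, 47, 45, 90, 87, 89, 88, 89, 100, 119, 109, 60, 44, 44, 62, 121]
```

The bar is dead centre (columns 248–266). I close.

Request:
arm_command(series=[{"linear":[0,0,0],"turn":0},{"linear":[0,0,0],"turn":0},{"linear":[0,0,0],"turn":0},{"linear":[0,0,0],"turn":0},{"linear":[0,0,0],"turn":0},{"linear":[0,0,0],"turn":0}], jaw=-1)

```text
t: 25.75
ee_pos: [565.8, -91.9, 183.1]
orientation: [-2.951, -0.313, 0.024]
ft_force: [-0.4, 1.3, 1.3]
width: 11.2
grasp_force: 30.0
```

```bash
cat > arc.py <<'E'
from h import *
import sys
o=ctrl.get_obs(); R=cv2.Rodrigues(np.array(o['orientation']))[0]
O=np.array([550.7,-18.6,0]); c,s=np.cos(1.776),np.sin(1.776); H=np.array([[c,-s,0],[s,c,0],[0,0,1]])
p=H.T@(np.array(o['ee_pos'])-O); v=p-[60,0,115]; phi=np.arctan2(v[2],-v[0]); r=np.hypot(v[0],v[2])
print(round(o['t'],2),'tcp',p.round(1),'r',r.round(1),'theta',(phi-.330).round(3),'F house',(H.T@np.array(o['ft_force'])).round(1),'w',round(o['width'],1),'gf',round(o['grasp_force'],1))
st=float(sys.argv[1]); n=int(sys.argv[2]); T=H.T@R
a=phi+st*np.arange(n+1); P=np.c_[60-r*np.cos(a),np.full(n+1,p[1]),115+r*np.sin(a)]
print((np.diff(P,axis=0)@T/1000).round(4).tolist())
E
python3 arc.py 0.06 10
```

```text
25.75 tcp [-74.8   0.2 183.1] r 151.1 theta 0.138 F house [1.3 0.1 1.3] w 11.2 gf 30.0
[[0.0, -0.0056, -0.0071], [0.0, -0.0061, -0.0067], [0.0, -0.0065, -0.0064], [0.0, -0.0068, -0.006], [0.0001, -0.0072, -0.0055], [0.0001, -0.0075, -0.0051], [0.0001, -0.0078, -0.0046], [0.0001, -0.008, -0.0042], [0.0001, -0.0083, -0.0037], [0.0001, -0.0085, -0.0032]]
```

Bar gripped (11.2 mm, 30 N) with the cover at 0.138. I swing it along the arc, watching the force.

Request:
arm_command(series=[{"linear":[0,-0.0056,-0.0071],"turn":0},{"linear":[0,-0.0061,-0.0067],"turn":0},{"linear":[0,-0.0065,-0.0064],"turn":0},{"linear":[0,-0.0068,-0.006],"turn":0},{"linear":[0,-0.0072,-0.0055],"turn":0},{"linear":[0,-0.0075,-0.0051],"turn":0}])

```text
t: 26.35
ee_pos: [558.9, -60.5, 227.2]
orientation: [-2.953, -0.314, 0.024]
ft_force: [-0.1, -5.0, 0.2]
width: 11.3
grasp_force: 30.0
```

```bash
python3 arc.py 0.07 10
```

```text
26.35 tcp [-42.7   0.6 227.2] r 152.1 theta 0.5 F house [-4.9  1.1  0.2] w 11.3 gf 30.0
[[0.0001, -0.0092, -0.0054], [0.0001, -0.0095, -0.0048], [0.0001, -0.0098, -0.0041], [0.0001, -0.0101, -0.0034], [0.0001, -0.0103, -0.0027], [0.0001, -0.0105, -0.0019], [0.0001, -0.0106, -0.0012], [0.0001, -0.0106, -0.0005], [0.0001, -0.0106, 0.0003], [0.0001, -0.0106, 0.001]]
```

Forces stay small; I continue.

Request:
arm_command(series=[{"linear":[0,-0.0092,-0.0053],"turn":0},{"linear":[0,-0.0095,-0.0047],"turn":0},{"linear":[0,-0.0098,-0.004],"turn":0},{"linear":[0,-0.0101,-0.0033],"turn":0},{"linear":[0,-0.0103,-0.0026],"turn":0},{"linear":[0,-0.0105,-0.0018],"turn":0},{"linear":[0,-0.0106,-0.0011],"turn":0},{"linear":[0,-0.0106,-0.0004],"turn":0}])

```text
t: 27.15
ee_pos: [543.3, 14.0, 264.2]
orientation: [-2.952, -0.313, 0.021]
ft_force: [2.2, -3.0, 1.5]
width: 11.2
grasp_force: 30.0
```

```bash
python3 arc.py 0.06 9
```

```text
27.15 tcp [ 33.4   0.6 264.2] r 151.6 theta 1.065 F house [-3.4 -1.5  1.5] w 11.2 gf 30.0
[[0.0001, -0.0091, 0.0002], [0.0001, -0.0091, 0.0008], [0.0001, -0.009, 0.0013], [0.0001, -0.0089, 0.0019], [0.0001, -0.0088, 0.0024], [0.0, -0.0086, 0.0029], [0.0, -0.0084, 0.0034], [0.0, -0.0082, 0.0039], [0.0, -0.0079, 0.0044]]
```

Request:
arm_command(series=[{"linear":[0,-0.0091,0.0002],"turn":0},{"linear":[0,-0.0091,0.0008],"turn":0},{"linear":[0,-0.009,0.0013],"turn":0},{"linear":[0,-0.0089,0.0019],"turn":0},{"linear":[0,-0.0088,0.0024],"turn":0},{"linear":[0,-0.0086,0.0029],"turn":0},{"linear":[0,-0.0084,0.0034],"turn":0},{"linear":[0,-0.0082,0.0039],"turn":0}])

```text
t: 27.95
ee_pos: [527.6, 84.6, 258.0]
orientation: [-2.951, -0.313, 0.025]
ft_force: [4.3, -1.5, -1.9]
width: 11.4
grasp_force: 30.0
```

```bash
python3 arc.py 0.05 4
```

```text
27.95 tcp [105.7   1.6 258. ] r 150.1 theta 1.55 F house [-2.3 -3.9 -1.9] w 11.4 gf 30.0
[[0.0, -0.0066, 0.0037], [0.0, -0.0064, 0.004], [0.0, -0.0062, 0.0043], [0.0, -0.0059, 0.0046]]
```

The cover is past upright at about 1.55. One more step, then I open only partway and slide up parallel to the plate.

Request:
arm_command(series=[{"linear":[0,-0.0066,0.0037],"turn":0},{"linear":[0,-0.003,0.002],"turn":0},{"linear":[0,0,0],"turn":0}])

```text
t: 28.25
ee_pos: [525.4, 94.7, 254.1]
orientation: [-2.951, -0.314, 0.026]
ft_force: [3.8, -0.0, -1.2]
width: 11.2
grasp_force: 30.0
```

Request:
arm_command(series=[{"linear":[0,0,0],"turn":0},{"linear":[0,0,0],"turn":0},{"linear":[0,0,0],"turn":0}], jaw=-0.5)

```text
t: 28.55
ee_pos: [524.8, 94.0, 254.1]
orientation: [-2.951, -0.312, 0.028]
ft_force: [-0.6, 1.5, -0.1]
width: 21.8
grasp_force: 0.2
```

Request:
arm_command(series=[{"linear":[0,-0.0034,-0.0146],"turn":0},{"linear":[0,-0.0034,-0.0146],"turn":0},{"linear":[0,-0.0034,-0.0146],"turn":0}])

```text
t: 28.85
ee_pos: [524.5, 96.3, 299.6]
orientation: [-2.951, -0.312, 0.027]
ft_force: [0.5, 0.7, 0.1]
width: 22.1
grasp_force: 0.1
```

Request:
arm_command(series=[{"linear":[0,-0.005,-0.022],"turn":0},{"linear":[0,-0.005,-0.022],"turn":0},{"linear":[0,-0.008,-0.036],"turn":0},{"linear":[0,-0.01,-0.045],"turn":0},{"linear":[0,-0.01,-0.045],"turn":0},{"linear":[0,0,-0.02],"turn":0},{"linear":[0,0,0],"turn":0},{"linear":[0,0,0],"turn":0},{"linear":[0,0,0],"turn":0},{"linear":[0,0,0],"turn":0}])

```text
t: 29.85
ee_pos: [523.3, 100.7, 491.2]
orientation: [-2.951, -0.312, 0.03]
ft_force: [0.1, 1.1, 0.2]
width: 21.8
grasp_force: 0.0
```

Run:
```python
from h import *
O=np.array([550.7,-18.6,0]); c,s=np.cos(1.776),np.sin(1.776); H=np.array([[c,-s,0],[s,c,0],[0,0,1]])
# predicted bar in side view for angles vs. dark pixels there
o=ctrl.get_obs(); print(o['t'],np.round(o['ft_force'],1),((np.array(o['ee_pos'])-O)@H).round())
for cam in ('side','top'):
    d=ctrl.get_image(cam); f=cv2.cvtColor(d['frame'],6)
    for th in (0,.145,1.2,1.4,1.5,1.6,1.7,1.8):
        a=th+.33; ys=np.linspace(-40,40,17)
        P=np.array([[60-148*np.cos(a),y,115+148*np.sin(a)] for y in ys])@H.T+O
        E=np.array([[60-175*np.cos(th),y,115+175*np.sin(th)] for y in (-90,90)])@H.T+O
        q=proj(d,P).round().astype(int); print(cam,th,np.median([f[v,u] for u,v in q]),q[0],q[-1],'edge',proj(d,E).round().tolist())
```

```text
29.85 [0.1 1.1 0.2] [122.   3. 491.]
side 0 135.0 [242 163] [266 160] edge [[227.0, 168.0], [278.0, 163.0]]
side 0.145 134.0 [242 160] [267 157] edge [[226.0, 163.0], [278.0, 158.0]]
side 1.2 135.0 [248 166] [275 164] edge [[228.0, 152.0], [288.0, 146.0]]
side 1.4 59.0 [250 174] [277 171] edge [[229.0, 156.0], [291.0, 150.0]]
side 1.5 57.0 [250 178] [278 175] edge [[230.0, 160.0], [292.0, 153.0]]
side 1.6 57.0 [251 183] [279 180] edge [[231.0, 164.0], [294.0, 157.0]]
side 1.7 55.0 [252 187] [280 184] edge [[232.0, 168.0], [295.0, 162.0]]
side 1.8 37.0 [253 193] [281 189] edge [[232.0, 173.0], [296.0, 166.0]]
top 0 112.0 [279 168] [284 195] edge [[287.0, 151.0], [298.0, 210.0]]
top 0.145 113.0 [277 167] [282 195] edge [[287.0, 150.0], [298.0, 210.0]]
top 1.2 106.0 [233 172] [238 201] edge [[251.0, 150.0], [263.0, 216.0]]
top 1.4 96.0 [222 174] [228 203] edge [[238.0, 151.0], [251.0, 218.0]]
top 1.5 88.0 [217 175] [223 204] edge [[232.0, 152.0], [244.0, 219.0]]
top 1.6 76.0 [212 177] [218 205] edge [[225.0, 154.0], [237.0, 220.0]]
top 1.7 86.0 [208 178] [213 206] edge [[219.0, 155.0], [231.0, 222.0]]
top 1.8 73.0 [203 179] [208 207] edge [[213.0, 156.0], [225.0, 223.0]]
```

Run:
```python
from h import *
d=ctrl.get_image('side'); g=cv2.cvtColor(d['frame'],6)
print([(v,int(np.median(g[v,262:268]))) for v in range(150,204,2)])
hsv=cv2.cvtColor(d['frame'],cv2.COLOR_BGR2HSV); y=((hsv[...,0]>18)&(hsv[...,0]<35)&(hsv[...,1]>120)); y[:150]=0;y[215:]=0;y[:,:225]=0;y[:,300:]=0
v,u=np.nonzero(y); print('arrow',len(u),u.mean(),v.mean())
O=np.array([550.7,-18.6,0]); c,s=np.cos(1.776),np.sin(1.776); H=np.array([[c,-s,0],[s,c,0],[0,0,1]])
for th in (1.5,1.6,1.7,1.8): print(th,proj(d,O+H@np.array([60-164*np.cos(th)+8*np.sin(th),-10,115+164*np.sin(th)+8*np.cos(th)])).round(1))
```

```text
[(150, 139), (152, 138), (154, 135), (156, 135), (158, 137), (160, 137), (162, 137), (164, 134), (166, 134), (168, 138), (170, 88), (172, 59), (174, 78), (176, 68), (178, 56), (180, 56), (182, 56), (184, 56), (186, 55), (188, 54), (190, 35), (192, 35), (194, 52), (196, 54), (198, 55), (200, 55), (202, 55)]
arrow 29 263.58620689655174 174.79310344827587
1.5 [[258.5 161.6]]
1.6 [[259.4 165.5]]
1.7 [[260.4 169.8]]
1.8 [[261.4 174.6]]
```

The arrow, edge and bar positions all put the cover at 1.8, leaning on its stop. I hand in.

```bash
python3 -c "
from workcell import ctrl
print(ctrl.close_job())"
```

```text
the job is handed in; nothing more can be done
None
```

The job is handed in at about 30 s: I pushed the catch aside, rested the cover on the sprung-back catch, then took it by the handle and swung it open. It measures about 1.8 rad, leaning on its stop; the gripper is clear, and I saw no contact with the jar, wallet or slide box.

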